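# Unpin the cold frame lid with a forked tool

## Task

The lid of the little bench cold frame is to come off: take the forked tool out of the green holder, use it to press the sprung pin of the lid's right-hand hinge (seen from the robot) sideways out of its lug, and keep it pressed while you draw that corner of the lid forward, the way its handle lies, until the pin stands clear in front of the lug and springs out again. Leave the lid lying flat on the box with the left-hand hinge pin still in its lug, and put the tool back in its slot. Work the lid only with the tool, not with the gripper, and do not disturb the other things.

Things in the scene. Friction and masses are not known exactly. Their poses are not given: they have to be found in the camera images.
- shelf: Fixed shelf: a grey fence paling, 95 mm deep (x), 1160 mm long (y), 285 to 301 mm above the bench, jars etc. on it up to 425 mm; uprights 44 mm square at y = -520, +520 mm. Origin on the bench under its middle, x away from the robot. The lid's hinge lies under it, 8 to 50 mm behind its front edge: an upright hand would strike it, so lean hand and tool back towards the robot, 30 to 45 degrees.
- box: Fixed timber cold frame, 240 (x) by 340 (y) by 85 mm high. Origin on the bench under its middle; x to the hinge side, away from the robot, y left, z up. Steel lugs on its rim: x 93 to 117, z 85 to 139 mm, right lug y -166 to -160, left lug y 160 to 166 mm, each with a 10 mm hole at x = 105, z = 122 mm: the hinge axis, along y.
- lid: Loose lid, 0.45 kg, 236 (x) by 312 (y) by 14 mm, clear pane, wire handle at the front; lies on the box rim, slides once unpinned. Origin: middle of its underside, at the start 85 mm over the box's origin, axes as the box's. Hinge barrel on its rear edge: 18 mm diameter, axis x = 105, z = 37, y -127 to 158 mm; a fixed 7 mm pin out of its left end (to y = 167 mm), the sprung pin out of its right.
- pin (a joint): How far the sprung hinge pin is pressed into the barrel, m: 0 = fully out (the start), 0.014 = stop. It is pressed towards the lid's +y (left) along the hinge axis; 1.5 N starts it, 3.6 N holds it at the stop. From 0.0075 m on its end has left the right lug.
- pin_tip (a point): On the axis of the sprung pin (7 mm diameter), 4 mm short of its end. Fully out, it is at y = -163 mm of the lid, in the middle of the lug's thickness. Axes as the lid's.
- pin_collar (a point): On the pin's axis, centre of the outer (right, lug-side) face of the sprung pin's collar: a steel disc 22 mm diameter, 4 mm thick, fast on the pin. Fully out this face is at y = -145 mm of the lid: 15 mm of bare pin to the right lug, where the prongs go in from above, and 14 mm to the barrel. The pin's axis is 23 mm above the lid's top face. Axes as the lid's.
- left_pin (a point): On the axis of the lid's fixed left hinge pin, 4 mm short of its end; in place it is in the middle of the left lug (x = 105, y = 163, z = 122 mm of the box).
- holder: Fixed green plastic pruner holder, 150 (x) by 70 (y) by 90 mm high, foot 170 by 90 mm. Origin on the bench under its middle. In its flat top, at x = -40, y = 0 mm, a through slot 36 mm (x) by 14 mm (y) is the forked tool's place. A hand pruner stands in it at x = +36 mm, up to 167 mm above the bench.
- fork: Forked tool, loose, 0.10 kg, 160 mm, upright in the slot at the start. Origin midway between the prong tips, z to the handle end. Flat steel blade 25 mm wide (x), 3 mm thick (y), 41 mm long: two prongs 6 mm wide, notch 13 mm wide, 21 mm deep. Shank 9 mm; 30 mm round stop collar, underside at z = 75 mm, rests on the holder's top; wooden handle 24 (x) by 20 mm (y), z 80 to 160 mm.
- fork_grip (a point): Where to grasp the forked tool's handle: on its axis at z = 130 mm, 30 mm below the handle's end. Axes as the tool's; pinch the 20 mm across y, so that the sideways push comes along the closing line.
- fork_notch (a point): In the notch of the forked tool, on its axis, 11 mm from the prong tips; the pin should lie here. Axes as the tool's.
- jar1: Bystander on the shelf: glass jar, black lid, 72 mm by 105 mm. Origin: middle of its underside.
- jar2: Bystander on the shelf: glass jar, black lid, 64 mm by 90 mm. Origin: middle of its underside.
- jar3: Bystander on the shelf: glass jar, black lid, 72 mm by 120 mm. Origin: middle of its underside.
- potted: Bystander on the shelf: terracotta pot on a white ceramic saucer, 86 mm by 87 mm. Origin: middle of its underside.
- trowel: Bystander on the shelf: stainless steel trowel, 285 mm, lying along the shelf. Origin: under its middle.
- pots: Bystander on the bench, on the other side of the cold frame from the holder: nest of upturned terracotta pots, 118 mm wide, 133 mm tall. Origin: middle of its underside.
- labels: Bystander behind the cold frame: metal pot of plant labels, 80 mm wide, 135 mm tall. Origin: middle of its underside.
- dibber: Bystander behind the cold frame: steel-tipped wooden dibber, 210 mm, lying on the bench. Origin: under its middle.
Mind the look-alikes: they are no part of the job. What is shaped like the holder but purple or red is not meant.

How it is judged (in metres and radians):
On the way, in this order (a step that is already met when the one before it is completed fails the run):
1. the sprung pin is pressed by the forked tool until its tip has left the right lug (value of joint pin above 0.0072 m and contact force between fork and lid above 0.5 N), for 0.1 s.
2. the corner has been drawn forward and the pin has sprung out clear in front of the lug (x of pin_tip in the frame of box between 0.035 and 0.0895 m and z of pin_tip in the frame of box between 0.112 and 0.132 m and value of joint pin below 0.002 m), for 0.2 s.
At the end, for the whole second after the job is handed in: Sprung pin out (within 2 mm), its axis 15.5 to 70 mm in front of the lug's hole; lid at rest, flat on the box (3 degrees, 10 mm), left pin still in its lug (within 6 mm of the hole); tool at rest upright (11 degrees) in the holder's slot, prong tips 5 to 24 mm above the bench (all of step 2 and angle between lid's own z axis and vertical below 0.05 rad and linear speed of each of lid, fork below 0.01 m/s and x of left_pin in the frame of box between 0.099 and 0.111 m and y of left_pin in the frame of box between 0.16 and 0.17 m and z of left_pin in the frame of box between 0.112 and 0.132 m and z of fork in the frame of holder between 0.005 and 0.024 m and angle between fork's own z axis and vertical below 0.2 rad and x of fork_notch in the frame of holder between -0.065 and -0.015 m); the robot touches nothing.
It fails at once if the gripper or arm handles the lid (contact force between any of the fingers, the arm and lid above 1 N).
It fails at once if the lid is tipped up by more than 14 degrees (angle between lid's own z axis and vertical above 0.25 rad).
It fails at once if one of the jars, the potted saucer, the trowel, the nest of pots, the label pot or the dibber is moved by more than 30 mm (distance of any of jar1, jar2, jar3, potted, trowel, pots, labels, dibber from where it was at the start of the episode above 0.03 m).
It also fails if it takes over 66 s, if anything falls off the work surface, if the arm or the gripper's body presses on something with over 40 N, if the wrist force passes 120 N, or if a joint passes its speed limit or range.

## Robot

A 6-joint arm with a two-finger parallel gripper is mounted at the origin on the work surface. World frame = base frame: x ahead of the robot, y to its left, z up, the work surface at z = 0. Lengths are in mm, angles in degrees, forces in N, time in s.
With the tool pointing down it reaches from about 300 to 850 mm from the base axis. Payload 4.2 kg.
Tool frame: the origin (TCP) lies midway between the tips of the shut fingers; the grasp point (between the pads) lies 19 mm behind it; y points along the fingers, z is the direction in which the jaws open and shut, and the axes are right-handed (so a half turn about y gives the same grasp; the last joint's range is limited). The gripper opens to 91 mm and grips with 3 to 60 N. Pads are 32 mm wide; open, the fingers measure 118 mm over their backs; the gripper's body (76 mm by 178 mm) begins 60 mm behind the grasp point.
Start: joints at [72.995, 18.312, 89.639, -0, 72.044, -1.146], TCP at [157.137, 553.128, 213.976] pointing down, gripper open.
Joint ranges: [-177.97, 177.97], [-48.28, 115.42], [12.27, 149.76], [-77.06, 257.06], [2.81, 150.46], [-146.56, 146.56]. Speed limits (degrees/s): [147.25, 147.25, 180, 180, 180, 180].

## Interface

Orientations are given as [roll, pitch, yaw] about the fixed x, y, z axes, in that order (R = Rz(yaw) Ry(pitch) Rx(roll)).
In Python, from workcell import env gives the robot as it stands.
- The arm moves only by the shell command python3 -m handwheel 'ROWS' [FORCE]. ROWS is JSON, a list of rows, each a list of 3 entries, a list of its own where there are three numbers: the opening, from 0 (shut) to 1 (fully open), then the shift along the tool's x, y, z in mm, then the turn, a rotation vector about the tool's x, y, z in degrees. A call has exactly 10 rows; each row shifts and turns the commanded pose from where the row before left it, along the tool's axes as they then stand; what a row does not reach is not made up. A row lasts 1/12 s, in which the tool goes at most 41.7 mm and 7.16 degrees, less where a joint would pass 70% of its speed; a pose out of reach is approached as far as the arm can. A call is refused whole if a number of a shift passes 41.7 or a number of a turn 7.16, either way. A call with a gripper value outside its range is refused whole. The fingers move at their own pace and stop on an object; FORCE is the grip in N (left out, the last holds). Time passes only in rows, so rows that do not move let the fingers close, or fill a call up. It gives the time, the measured TCP pose, the force and the opening at its end, in the units of the state.
- env.state(): the state, without advancing time (a new reading comes with each control period).
- env.grab_frame(name): name is "scene" or "top" or "wrist"; returns the picture (480x640x3 uint8, red, green, blue); there is no depth.
- env.camera_info(name): a dict with "fx", "fy", "cx", "cy" (pixels), "camera_from_world" (4x4, takes a point from world to camera coordinates); the wrist camera has in their place "mount" (4x4, takes a point from camera to tool coordinates, whose origin is the TCP and whose axes are the tool frame's). Camera axes: x right, y down, z forward; pixel columns grow to the right and rows downward; lengths in mm; the calibration is good to about 2 mm. A picture is of the moment at which its call begins: read the wrist's pose just before it. camera_info takes no time and is no camera call.
- env.job_done(): hands the job in, once; it reports no verdict.
Trained networks look in the newest picture that a camera, given by its name, has taken for a name from the list of things; names that differ only in an ending like _2 or _b are one class to them, and where a whole thing is asked for, a point or a joint stands for the part that bears it (a point fixed in the world has none). Each returns a list of dicts, best first, with "p" (0 to 1); they miss things now and then, are a little off and sometimes report something else, mostly with a low value. They report only what shows in the picture. A call takes as long as a camera call. They do not tell look-alikes from the thing itself.
- env.masks_of(camera, label): "region" (480x640 bool, what is visible of it) and "location" ([column, row] in pixels, amid what is visible of it).
The state is a dict: "time_s": time; "qpos": joint angles; "qvel": joint speeds; "effort": joint torques, N m; "ee_pos": TCP position; "ee_rot": TCP orientation; "force": force on the tool from outside, world axes, zero at the start; "torque": the same for the moment, N m; "gripper_width": finger opening in mm.
Only numpy, scipy, OpenCV 4.12 (cv2) and the standard library are available. Lean on these libraries where they do the work, as an engineer would, in place of code of your own. Each camera call takes 0.05 s, during which the arm holds its last target.

## Working session

There is one attempt and no reset: what is moved stays moved. The work goes in short steps, Python scripts to look and compute and a shell command to move; the robot and the scene stay as the last step left them, time stands still between calls to the robot, and variables do not carry over. Pictures are saved under pics/ and viewed, and the job is handed in when it is done.

```bash
ls; mkdir -p pics; python3 - <<'E'
from workcell import env
import cv2, json
s=env.state();print({k:s[k] for k in ("time_s","ee_pos","ee_rot","gripper_width","force")})
for c in("scene","top","wrist"):
    cv2.imwrite(f"pics/{c}0.png",env.grab_frame(c)[:,:,::-1])
    i=env.camera_info(c);print(c,{k:(v if not hasattr(v,'tolist') else v.tolist()) for k,v in i.items()})
E
```

```text
pics
{'time_s': 0.0, 'ee_pos': array([156.99658381, 552.62158476, 213.1366147 ]), 'ee_rot': array([-9.01002676e+01,  6.37281904e-04, -1.58591210e+01]), 'gripper_width': 91.17633309385472, 'force': array([ 0.09272637,  0.04666455, -0.39242178])}
scene {'fx': 511.9388196217153, 'fy': 511.9388196217153, 'cx': 323.0539486591786, 'cy': 238.99708601171037, 'camera_from_world': [[0.7203464993322485, 0.6936141849788549, 0.0005322554781436204, -505.8792523978985], [0.40330628141846836, -0.4182253939805908, -0.8138989883260617, -5.481807754347363], [-0.5643092806858508, 0.5865039490283915, -0.5810061561686928, 1660.1945029938138], [0.0, 0.0, 0.0, 1.0]]}
top {'fx': 581.9188144344782, 'fy': 581.9188144344782, 'cx': 316.0180766206725, 'cy': 231.48786884963482, 'camera_from_world': [[0.012683563803631243, -0.9998746035944351, 0.009481787601014764, 133.25395499437428], [-0.9933528444293942, -0.013684670746975111, -0.11429285301618465, 561.736720205079], [0.11440827624464726, -0.007969119990213536, -0.9934018519477955, 1533.37329976724], [0.0, 0.0, 0.0, 1.0]]}
wrist {'fx': 335.5894884278694, 'fy': 335.5894884278694, 'cx': 320.1638441027438, 'cy': 243.54218133671705, 'mount': [[-0.0011236849583713229, 0.9588303283629542, 0.2839773560400544, -79.52851548207656], [0.0007702989339127968, -0.2839766211351267, 0.9588308950426169, -172.25418265117645], [0.9999990719854012, 0.0012961713089940613, -0.00041948572204261226, -0.5422900741393066], [0.0, 0.0, 0.0, 1.0]]}
```

View pics/scene0.png

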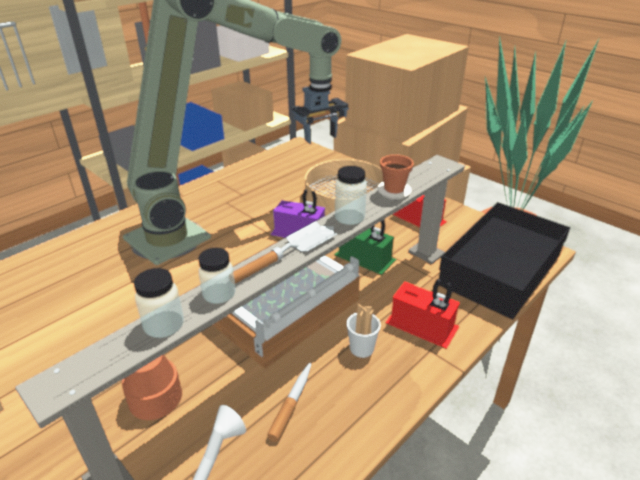

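View pics/top0.png

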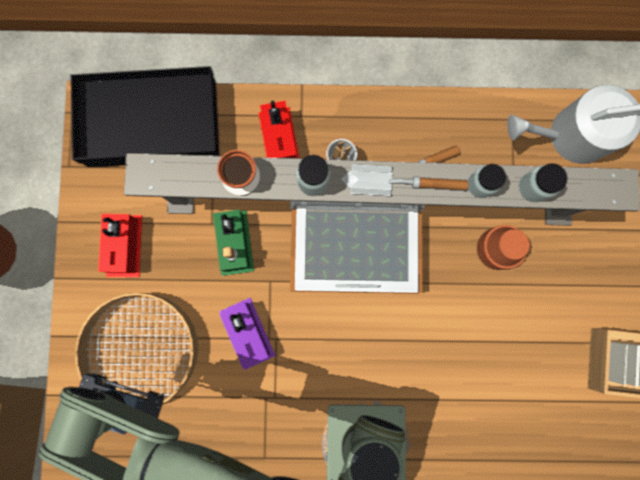

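View pics/wrist0.png

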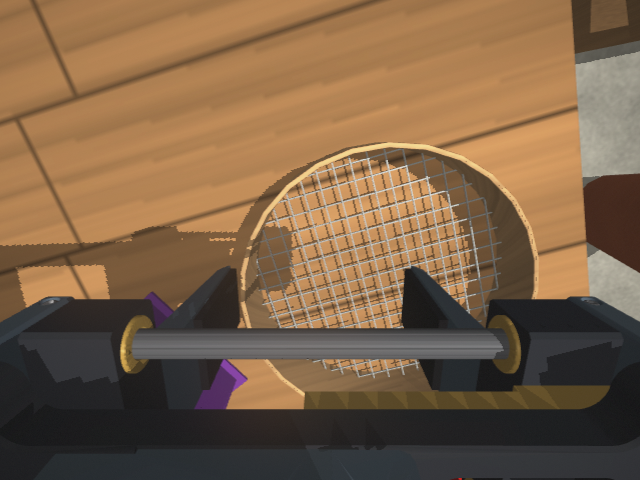

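```bash
cat > h.py <<'E'
from workcell import env
import numpy as np, cv2
from scipy.spatial.transform import Rotation as R
def ci(c):
    i=env.camera_info(c); K=np.array([[i['fx'],0,i['cx']],[0,i['fy'],i['cy']],[0,0,1]])
    if 'camera_from_world' in i: T=np.array(i['camera_from_world'])
    else:
        s=env.state(); W=np.eye(4); W[:3,:3]=R.from_euler('xyz',s['ee_rot'],degrees=True).as_matrix(); W[:3,3]=s['ee_pos']
        T=np.linalg.inv(W@np.array(i['mount']))
    return K,T
def ray(c,px,z,KT=None):
    K,T=KT or ci(c); d=T[:3,:3].T@np.linalg.inv(K)@np.array([px[0],px[1],1.]); o=-T[:3,:3].T@T[:3,3]
    return o+d*(z-o[2])/d[2]
def proj(c,P,KT=None):
    K,T=KT or ci(c); P=np.atleast_2d(P); q=(T[:3,:3]@P.T).T+T[:3,3]; q=(K@q.T).T
    return q[:,:2]/q[:,2:]
E
python3 - <<'E'
from h import *
for c in("top","scene"):
  im=env.grab_frame(c)
  for n in("holder","fork","lid","box","pin_collar","pin_tip","left_pin","shelf"):
    for d in env.masks_of(c,n)[:4]:
      m=d['region'];ys,xs=np.nonzero(m)
      print(c,n,round(d['p'],2),np.round(d['location'],1),m.sum(),(xs.min(),xs.max(),ys.min(),ys.max()) if len(xs) else'')
im=env.grab_frame("top")[:,:,::-1]
cv2.imwrite("pics/top_h.png",cv2.resize(im[195:290,200:270],None,fx=6,fy=6,interpolation=cv2.INTER_CUBIC))
cv2.imwrite("pics/top_b.png",cv2.resize(im[180:305,280:435],None,fx=5,fy=5,interpolation=cv2.INTER_CUBIC)[:600])
print(env.state()['time_s'])
E
```

```text
top holder 0.97 [276.6 129.2] 1743 (np.int64(260), np.int64(298), np.int64(101), np.int64(158))
top holder 0.95 [238.4 238.8] 2096 (np.int64(214), np.int64(254), np.int64(209), np.int64(275))
top holder 0.84 [247.7 332.5] 2149 (np.int64(221), np.int64(273), np.int64(299), np.int64(368))
top holder 0.59 [122.8 243. ] 2504 (np.int64(99), np.int64(142), np.int64(214), np.int64(276))
top lid 0.67 [356.  245.5] 10776 (np.int64(296), np.int64(418), np.int64(201), np.int64(292))
top box 0.84 [296.9 256.2] 667 (np.int64(290), np.int64(423), np.int64(203), np.int64(292))
top left_pin 0.57 [355.6 247.2] 10730 (np.int64(296), np.int64(417), np.int64(201), np.int64(291))
top shelf 0.69 [392.4 182.4] 15622 (np.int64(125), np.int64(639), np.int64(154), np.int64(225))
scene holder 0.91 [373.2 248.2] 1913 (np.int64(335), np.int64(397), np.int64(219), np.int64(274))
scene holder 0.73 [292.9 214.9] 1398 (np.int64(273), np.int64(324), np.int64(190), np.int64(236))
scene holder 0.66 [413.3 215.2] 498 (np.int64(395), np.int64(445), np.int64(196), np.int64(224))
scene holder 0.57 [427.6 311.9] 3192 (np.int64(387), np.int64(459), np.int64(278), np.int64(346))
scene lid 0.63 [296.7 295.3] 4387 (np.int64(233), np.int64(355), np.int64(256), np.int64(339))
scene box 0.64 [284.4 330.6] 3768 (np.int64(214), np.int64(359), np.int64(257), np.int64(367))
scene box 0.51 [296.6 295.9] 4186 (np.int64(233), np.int64(355), np.int64(256), np.int64(338))
scene box 0.16 [213.1 274.3] 1715 (np.int64(198), np.int64(235), np.int64(247), np.int64(302))
scene pin_tip 0.73 [363.5 331.9] 1305 (np.int64(347), np.int64(380), np.int64(304), np.int64(357))
scene pin_tip 0.38 [268.  324.8] 45 (np.int64(264), np.int64(271), np.int64(319), np.int64(326))
scene left_pin 0.58 [294.4 293.8] 4192 (np.int64(234), np.int64(355), np.int64(257), np.int64(338))
scene shelf 0.85 [154.7 339.1] 18372 (np.int64(17), np.int64(464), np.int64(155), np.int64(479))
1.1
```

View pics/top_h.png

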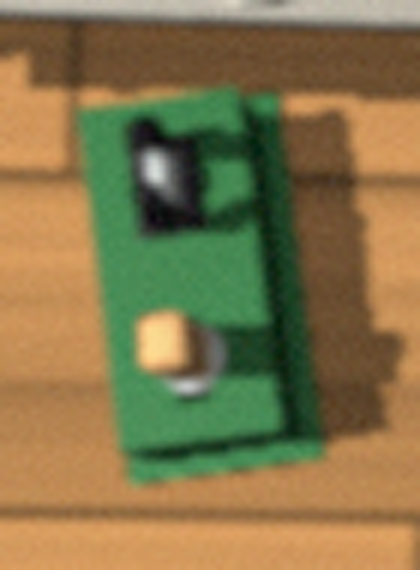

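View pics/top_b.png

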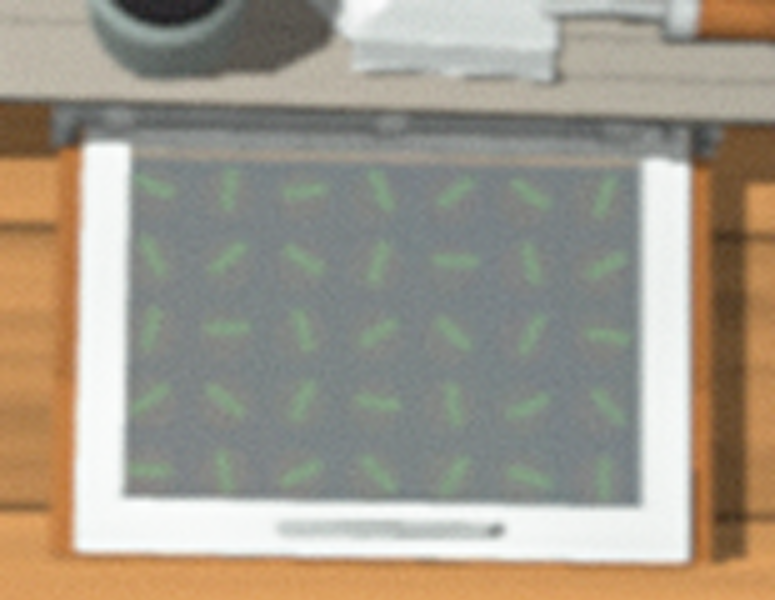

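```bash
python3 - <<'E'
from h import *
KT=ci("top")
f=lambda x,y,z,s,ox,oy: ray("top",(x/s+ox-0.4,y/s+oy-0.4),z,KT)
H=[f(*p,90,6,200,195) for p in((78,110),(240,88),(283,437),(122,450))]
for p in H: print(np.round(p,1))
c=np.mean(H,0); print("holder",c, "yaw", [np.degrees(np.arctan2(*(a-b)[[1,0]])) for a,b in((H[0],H[3]),(H[1],H[2]))])
L=[f(*p,99,5,280,180) for p in((72,552),(690,562))]
print("lid",np.round(L,1),np.mean(L,0)); d=L[0]-L[1]; print(np.linalg.norm(d),np.degrees(np.arctan2(-d[0],d[1])))
# barrel ends/lugs
for n,p in dict(lugL=(65,122),lugR=(706,137)).items(): print(n,f(*p,139,5,280,180))
# scene view holder
KS=ci("scene"); print("fork top scene proj",)
E
```

```text
[597.9 409.9  90. ]
[608.5 340.3  90. ]
[457.9 317.7  90. ]
[451.4 386.3  90. ]
holder [528.93764227 363.56728943  90.        ] yaw [np.float64(9.156087813564701), np.float64(8.512820662747913)]
lid [[ 401.7  195.3   99. ]
 [ 400.6 -119.4   99. ]] [401.14591182  37.93842132  99.        ]
314.7021497349352 -0.18815031322654382
lugL [616.35571334 201.3384377  139.        ]
lugR [ 613.30141381 -121.71345034  139.        ]
fork top scene proj
```

The only green holder is at (232,243) in the top view. Its tan fork handle shows at (227,252), at the end nearest the robot, as described. The purple one (247,332) and the two red ones (120,243 and 277,129) are look-alikes. The lid lies flat, with its hinge just in front of the shelf edge in this view. I'll move over the fork now.

```bash
python3 -m handwheel '[[1,[37.2,-2,-9.7],[0,0,0]],[1,[37.2,-2,-9.7],[0,0,0]],[1,[37.2,-2,-9.7],[0,0,0]],[1,[37.2,-2,-9.7],[0,0,0]],[1,[37.2,-2,-9.7],[0,0,0]],[1,[37.2,-2,-9.7],[0,0,0]],[1,[37.2,-2,-9.7],[0,0,0]],[1,[37.2,-2,-9.7],[0,0,0]],[1,[37.2,-2,-9.7],[0,0,0]],[1,[37.2,-2,-9.7],[0,0,0]]]'
python3 -m handwheel '[[1,[0,0,0],[0,-6.2,0]],[1,[0,0,0],[0,-6.2,0]],[1,[0,0,0],[0,-6.2,0]],[1,[0,0,0],[0,-6.2,0]],[1,[0,0,0],[0,0,0]],[1,[0,0,0],[0,0,0]],[1,[0,0,0],[0,0,0]],[1,[0,0,0],[0,0,0]],[1,[0,0,0],[0,0,0]],[1,[0,0,0],[0,0,0]]]'
python3 - <<'E'
from h import *
KT=ci("wrist"); im=env.grab_frame("wrist")[:,:,::-1].copy()
cv2.imwrite("pics/w1.png",im)
cv2.imwrite("pics/t1.png",cv2.resize(env.grab_frame("top")[195:290,200:270,::-1],None,fx=6,fy=6))
for n in("fork","holder"):
  for d in env.masks_of("wrist",n): print(n,d['p'],d['location'],d['region'].sum())
a=np.radians(8.8);c=np.array([529,363.6,0]);Rz=R.from_euler('z',8.8,degrees=True).as_matrix()
for q in((-40,0,175),(-40,0,95),(-40,0,90),(-75,35,90),(-75,-35,90),(75,35,90),(75,-35,90)): print(q,proj("wrist",c+Rz@np.array(q),KT).round(1))
E
```

```text
time_s: 1.93
ee_pos: [490.0, 356.9, 234.2]
ee_rot: [-90.0, -0.0, -15.9]
force: [0.6, 0.7, 0.6]
gripper_width: 91.3
time_s: 2.77
ee_pos: [488.4, 358.2, 234.0]
ee_rot: [-90.0, -0.0, 8.9]
force: [0.4, 0.1, -1.0]
gripper_width: 90.9
fork 0.82 [318.5, 249.3] 1462
holder 0.93 [578.5, 259.2] 10831
holder 0.74 [220.3, 394.6] 1151
holder 0.65 [330.0, 248.7] 9275
holder 0.56 [319.9, 49.3] 9713
(-40, 0, 175) [[320.3 259.8]]
(-40, 0, 95) [[320.3 232.2]]
(-40, 0, 90) [[320.3 230.9]]
(-75, 35, 90) [[357.6 195. ]]
(-75, -35, 90) [[283.3 194.8]]
(75, 35, 90) [[352.7 335.3]]
(75, -35, 90) [[287.2 335.1]]
```

View pics/w1.png

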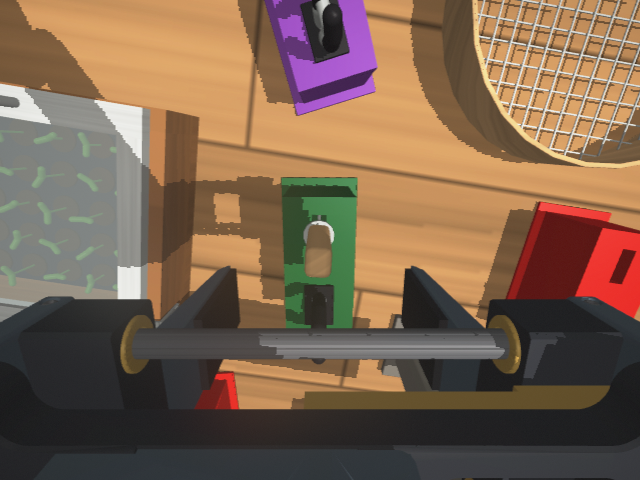

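The fork's handle is at (318,262), between the open jaws, and the holder's top edges are where I predicted. The wrist yaw matches too. Next I'll descend and grip.

```bash
python3 -m handwheel '[[1,[0,12,0],[0,0,0]],[1,[0,12,0],[0,0,0]],[1,[0,12,0],[0,0,0]],[1,[0,12,0],[0,0,0]],[1,[0,12,0],[0,0,0]],[1,[0,12,0],[0,0,0]],[1,[0,12,0],[0,0,0]],[1,[0,12,0],[0,0,0]],[1,[0,12,0],[0,0,0]],[1,[0,0,0],[0,0,0]]]'
python3 -m handwheel '[[0,[0,0,0],[0,0,0]],[0,[0,0,0],[0,0,0]],[0,[0,0,0],[0,0,0]],[0,[0,0,0],[0,0,0]],[0,[0,0,0],[0,0,0]],[0,[0,0,0],[0,0,0]],[0,[0,0,0],[0,0,0]],[0,[0,0,0],[0,0,0]],[0,[0,0,0],[0,0,0]],[0,[0,0,0],[0,0,0]]]' 45
python3 - <<'E'
from h import *
cv2.imwrite("pics/w2.png",env.grab_frame("wrist")[:,:,::-1]);print(env.state()['gripper_width'])
E
```

```text
time_s: 3.8
ee_pos: [487.1, 357.2, 123.5]
ee_rot: [-90.1, 0.3, 8.9]
force: [-0.6, -0.7, 0.0]
gripper_width: 91.2
time_s: 4.63
ee_pos: [488.4, 358.2, 125.9]
ee_rot: [-90.0, 0.0, 8.9]
force: [0.3, -0.6, -0.2]
gripper_width: 27.5
23.390326404530157
```

View pics/w2.png

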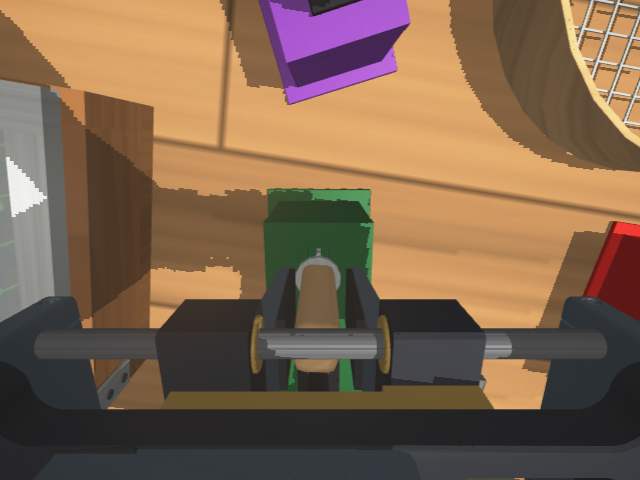

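The handle is between the pads and they are about to close. I'll finish closing, then lift about 110 mm.

```bash
python3 -m handwheel '[[0,[0,0,0],[0,0,0]],[0,[0,0,0],[0,0,0]],[0,[0,0,0],[0,0,0]],[0,[0,0,0],[0,0,0]],[0,[0,-6,0],[0,0,0]],[0,[0,-14,0],[0,0,0]],[0,[0,-20,0],[0,0,0]],[0,[0,-20,0],[0,0,0]],[0,[0,-20,0],[0,0,0]],[0,[0,-20,0],[0,0,0]]]'
python3 -m handwheel '[[0,[0,-20,0],[0,0,0]],[0,[0,0,0],[0,0,0]],[0,[0,0,0],[0,0,0]],[0,[0,0,0],[0,0,0]],[0,[0,0,0],[0,0,0]],[0,[0,0,0],[0,0,0]],[0,[0,0,0],[0,0,0]],[0,[0,0,0],[0,0,0]],[0,[0,0,0],[0,0,0]],[0,[0,0,0],[0,0,0]]]'
python3 - <<'E'
from h import *
KT=ci("wrist");s=env.state()
im=env.grab_frame("wrist")[:,:,::-1];cv2.imwrite("pics/w3.png",im)
cv2.imwrite("pics/w3z.png",cv2.resize(im[180:400,240:400],None,fx=2.7,fy=2.7,interpolation=cv2.INTER_CUBIC))
T=R.from_euler('xyz',s['ee_rot'],degrees=True).as_matrix()
# tool coords: along y; grip point y=-19; tips at y=-19+130=111
for n,y in dict(tip=111,notch=100,crotch=90,bladetop=70,collar=36,collartop=31).items(): print(n,proj("wrist",s['ee_pos']+T@np.array([0,y,0]),KT).round(1), proj("wrist",s['ee_pos']+T@np.array([-12.5,y,0]),KT).round(1))
print(s['ee_pos'],s['gripper_width'])
E
```

```text
time_s: 5.52
ee_pos: [488.2, 358.1, 227.2]
ee_rot: [-90.0, 0.0, 8.9]
force: [0.2, 0.2, -0.9]
gripper_width: 19.9
time_s: 6.35
ee_pos: [488.4, 358.1, 245.7]
ee_rot: [-90.0, 0.0, 8.9]
force: [0.1, -0.2, -0.7]
gripper_width: 19.5
tip [[321.3 239.2]] [[321.4 225.3]]
notch [[321.4 242.8]] [[321.4 228.4]]
crotch [[321.4 246.2]] [[321.4 231.4]]
bladetop [[321.5 253.9]] [[321.5 238. ]]
collar [[321.6 269.9]] [[321.7 252. ]]
collartop [[321.7 272.7]] [[321.7 254.4]]
[488.44130785 358.12300978 245.73976022] 19.537191709489882
```

View pics/w3.png

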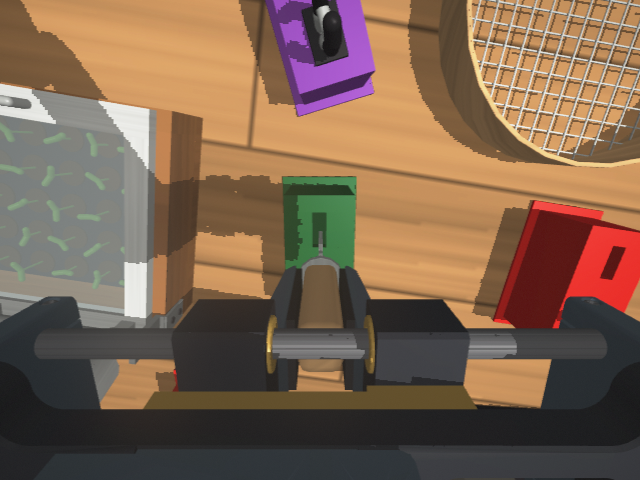

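View pics/w3z.png

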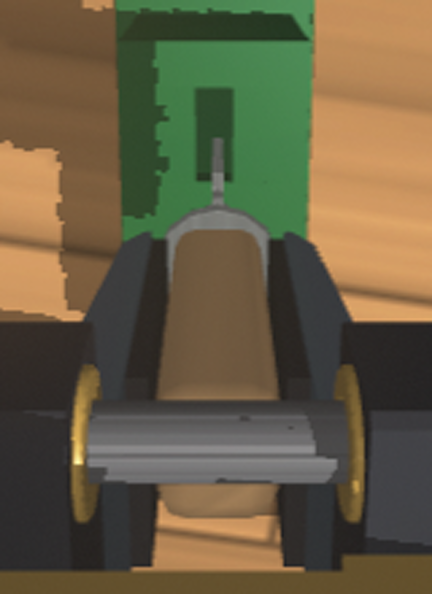

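```bash
python3 - <<'E'
from h import *
KT=ci("wrist");s=env.state();T=R.from_euler('xyz',s['ee_rot'],degrees=True).as_matrix()
for n,p in dict(slot_c=(214,134),near=(214,88),far=(214,180),nl=(120,40),nr=(307,40)).items():
  w=ray("wrist",(240+p[0]/2.7-.4,180+p[1]/2.7-.4),90,KT); print(n,w.round(1),(T.T@(w-s['ee_pos'])).round(1))
E
```

```text
slot_c [491.  356.2  90. ] [  2.2 155.9  -2.4]
near [473.8 353.5  90. ] [-15.2 155.9  -2.4]
far [508.7 359.   90. ] [ 20.1 155.9  -2.4]
nl [461.7 317.1  90. ] [-32.8 155.9 -36.4]
nr [451.1 384.   90. ] [-32.9 155.9  31.3]
```

```bash
python3 -m handwheel '[[0,[0,-10,-25],[0,4.65,0]],[0,[0,-10,-25],[0,4.65,0]],[0,[0,0,-32],[0,0,0]],[0,[0,0,-32],[0,0,0]],[0,[0,0,-32],[0,0,-6.33]],[0,[0,0,-32],[0,0,-6.33]],[0,[0,0,-32],[0,0,-6.33]],[0,[0,0,-32],[0,0,-6.33]],[0,[0,0,-32],[0,0,-6.33]],[0,[0,0,-32],[0,0,-6.33]]]'
python3 - <<'E'
from h import *
KT=ci("top")
for z in(285,301):
  print(z,[ray("top",(280-.4+x/5,180-.4+y/5),z,KT).round(1) for x,y in((0,97),(775,122))])
E
```

```text
time_s: 7.23
ee_pos: [491.9, 51.7, 267.2]
ee_rot: [-90.0, -38.4, -0.3]
force: [0.2, -0.6, -1.5]
gripper_width: 19.7
285 [array([603.6, 226.1, 285. ]), array([ 597.2, -125.4,  285. ])]
301 [array([600.9, 225.2, 301. ]), array([ 594.5, -122. ,  301. ])]
```

```bash
python3 -m handwheel '[[0,[0,0,-24],[0,0,0]],[0,[0,0,-28],[0,0,0]],[0,[0,0,-28],[0,0,0]],[0,[2,6,-28],[0,0,0]],[0,[2,6,-28],[0,0,0]],[0,[3,8,-20],[0,0,0]],[0,[3,8,-10],[0,0,0]],[0,[0,7,0],[0,0,0]],[0,[0,0,0],[0,0,0]],[0,[0,0,0],[0,0,0]]]'
python3 - <<'E'
from h import *
KT=ci("wrist");s=env.state()
im=env.grab_frame("wrist")[:,:,::-1];cv2.imwrite("pics/w4.png",im)
cv2.imwrite("pics/w4z.png",cv2.resize(im[130:310,200:440],None,fx=3.3,fy=3.3,interpolation=cv2.INTER_CUBIC))
cv2.imwrite("pics/s4.png",cv2.resize(env.grab_frame("scene")[200:380,180:400,::-1],None,fx=3.3,fy=3.3,interpolation=cv2.INTER_CUBIC))
T=R.from_euler('xyz',s['ee_rot'],degrees=True).as_matrix()
for n,p in dict(tip=(4,111,0),notch=(4,100,0)).items(): print(n,proj("wrist",s['ee_pos']+T@np.array(p),KT).round(1))
for q in((624,-106.5,122),(624,-121,122),(624,-124,139)): print(proj("wrist",q,KT).round(1))
for n in("fork","pin_collar","pin_tip","box","lid"):
  for d in env.masks_of("wrist",n): print(n,d['p'],d['location'],d['region'].sum())
E
```

```text
time_s: 8.07
ee_pos: [520.4, -110.4, 243.6]
ee_rot: [-89.9, -37.9, -0.3]
force: [-1.0, 0.2, -1.3]
gripper_width: 19.8
tip [[320.9 242.9]]
notch [[320.9 246.5]]
[[325.1 232.4]]
[[310.8 232.4]]
[[307.5 246. ]]
fork 0.67 [320.8, 300.4] 3418
pin_collar 0.58 [322.2, 232.9] 215
pin_collar 0.26 [321.5, 301.2] 3392
pin_tip 0.73 [322.7, 233.7] 253
box 0.65 [49.8, 100.9] 19456
box 0.61 [300.6, 131.0] 4972
lid 0.87 [472.8, 120.1] 80004
```

View pics/w4.png

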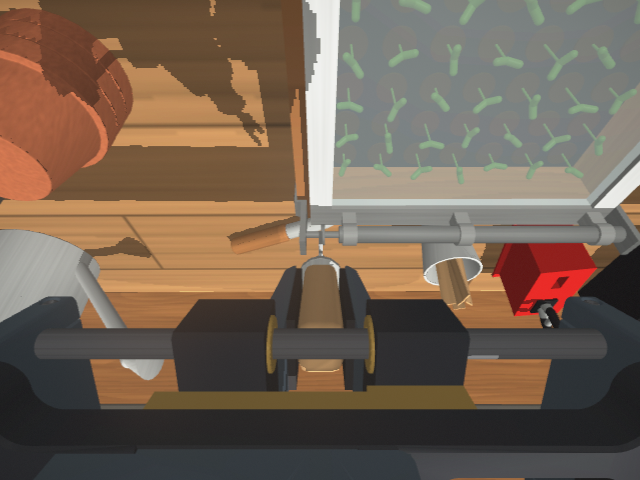

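View pics/w4z.png

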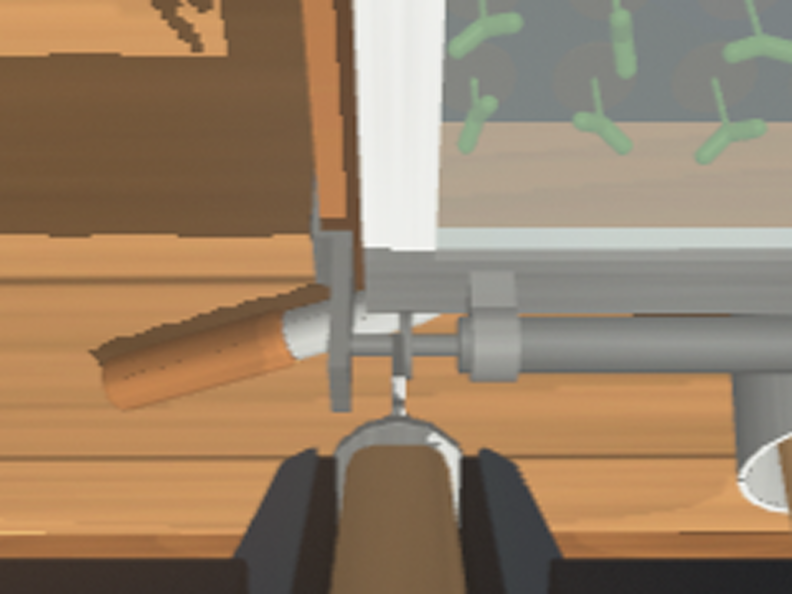

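View pics/s4.png

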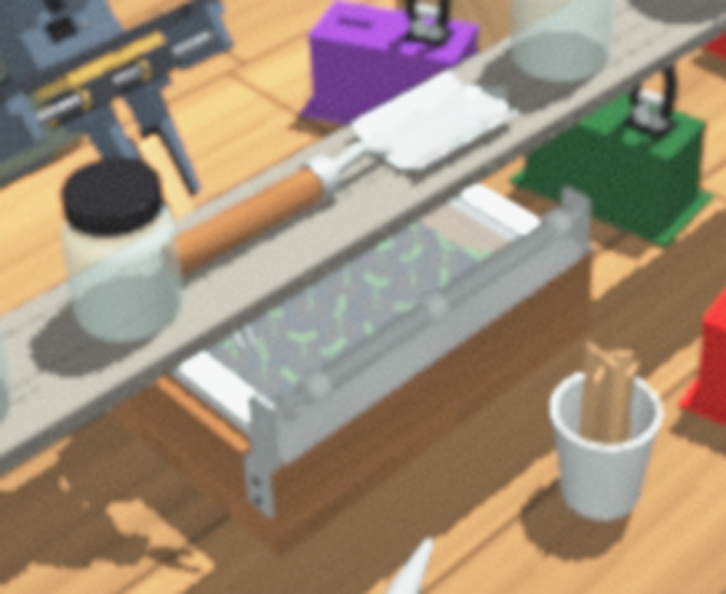

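The wrist zoom shows the lug at columns 330–352, bare pin from 352 to about 398, the collar disc edge-on at about 401–411 (rows 310–378), and the barrel from 460. The blade (column 398) is still above, in line with the collar face. It needs to go to the gap middle, column 376, row 345.

```bash
python3 - <<'E'
from h import *
KT=ci("wrist");s=env.state();T=R.from_euler('xyz',s['ee_rot'],degrees=True).as_matrix()
print(s['ee_pos'].round(1),s['ee_rot'].round(2))
im=env.grab_frame("wrist")[:,:,::-1]
cv2.imwrite("pics/w5z.png",cv2.resize(im[210:280,280:360],None,fx=8,fy=8,interpolation=cv2.INTER_CUBIC))
for n,p in dict(gap=(376,345),lugin=(352,345),barrel=(460,345)).items():
  w=ray("wrist",(200+p[0]/3.3-.4,130+p[1]/3.3-.4),122,KT); print(n,w.round(1),(T.T@(w-s['ee_pos'])).round(1))
E
```

```text
[ 520.9 -110.8  244.8] [-90.01 -37.99  -0.3 ]
gap [ 629.6 -118.8  122. ] [ 10.1 163.6  -7.5]
lugin [ 629.5 -126.3  122. ] [ 10.1 163.6 -15. ]
barrel [629.6 -92.5 122. ] [ 10.  163.6  18.8]
```

View pics/w5z.png

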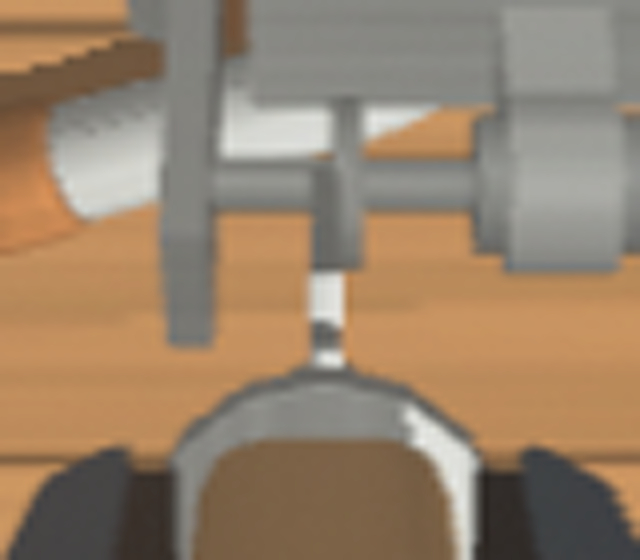

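```bash
python3 -m handwheel '[[0,[2.4,0,-3.5],[0,0,0]],[0,[2.3,0,-3.4],[0,0,0]],[0,[0,6,0],[0,0,0]],[0,[0,6,0],[0,0,0]],[0,[0,6,0],[0,0,0]],[0,[0,6,0],[0,0,0]],[0,[0,6,0],[0,0,0]],[0,[0,6,0],[0,0,0]],[0,[0,0,0],[0,0,0]],[0,[0,0,0],[0,0,0]]]'
python3 - <<'E'
from h import *
KT=ci("wrist");s=env.state();T=R.from_euler('xyz',s['ee_rot'],degrees=True).as_matrix()
print(s['ee_pos'].round(1),s['ee_rot'].round(2),s['force'].round(1))
im=env.grab_frame("wrist")[:,:,::-1]
cv2.imwrite("pics/w6z.png",cv2.resize(im[200:280,270:370],None,fx=7.5,fy=7.5,interpolation=cv2.INTER_CUBIC))
E
```

```text
time_s: 9.3
ee_pos: [546.8, -118.3, 218.2]
ee_rot: [-90.0, -37.9, -0.4]
force: [0.6, -1.2, -1.2]
gripper_width: 19.7
[ 546.8 -118.3  218.2] [-89.96 -37.89  -0.36] [ 0.6 -1.2 -1.2]
```

View pics/w6z.png

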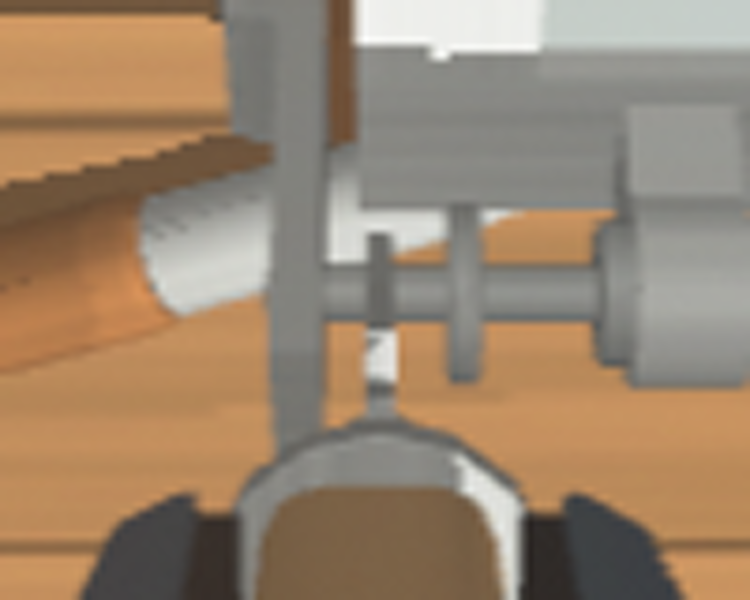

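```bash
python3 - <<'E'
from h import *
i=env.camera_info("wrist");M=np.linalg.inv(np.array(i['mount']))
K=np.array([[i['fx'],0,i['cx']],[0,i['fy'],i['cy']],[0,0,1]])
for y in(111,124,127.6,131):
  print(y,[(x,proj("",(x,y,0),(K,M)).round(1)[0].tolist()) for x in(-12.5,-8,0,4.6,8)])
E
```

```text
111 [(-12.5, [320.9, 224.5]), (-8, [320.9, 229.6]), (0, [320.9, 238.5]), (4.6, [320.9, 243.5]), (8, [320.9, 247.2])]
124 [(-12.5, [320.9, 221.2]), (-8, [320.9, 226.1]), (0, [320.9, 234.6]), (4.6, [320.9, 239.5]), (8, [320.9, 243.0])]
127.6 [(-12.5, [320.9, 220.3]), (-8, [320.9, 225.1]), (0, [320.9, 233.6]), (4.6, [320.9, 238.4]), (8, [320.9, 241.9])]
131 [(-12.5, [320.9, 219.5]), (-8, [320.9, 224.3]), (0, [320.9, 232.7]), (4.6, [320.9, 237.4]), (8, [320.8, 240.9])]
```

The blade (column 380) is centred in the gap between lug (325) and collar (447). The fork axis and the pin agree to about 0.5 mm along the tool's x. Inserting now.

```bash
python3 -m handwheel '[[0,[0,4.5,0.7],[0,0,0]],[0,[0,4.5,0],[0,0,0]],[0,[0,4.5,0],[0,0,0]],[0,[0,4.5,0],[0,0,0]],[0,[0,4.5,0],[0,0,0]],[0,[0,4.5,0],[0,0,0]],[0,[0,0,0],[0,0,0]],[0,[0,0,0],[0,0,0]],[0,[0,0,0],[0,0,0]],[0,[0,0,0],[0,0,0]]]'
python3 - <<'E'
from h import *
s=env.state()
print(s['ee_pos'].round(1),s['ee_rot'].round(2),s['force'].round(1))
im=env.grab_frame("wrist")[:,:,::-1]
cv2.imwrite("pics/w7z.png",cv2.resize(im[200:300,260:380],None,fx=6,fy=6,interpolation=cv2.INTER_CUBIC))
cv2.imwrite("pics/s7.png",cv2.resize(env.grab_frame("scene")[230:370,200:370,::-1],None,fx=4,fy=4,interpolation=cv2.INTER_CUBIC))
E
```

```text
time_s: 10.18
ee_pos: [563.4, -117.9, 197.8]
ee_rot: [-90.0, -38.0, -0.4]
force: [0.2, 0.3, -1.7]
gripper_width: 19.9
[ 563.4 -117.9  197.8] [-90.   -37.97  -0.36] [ 0.2  0.3 -1.7]
```

View pics/w7z.png

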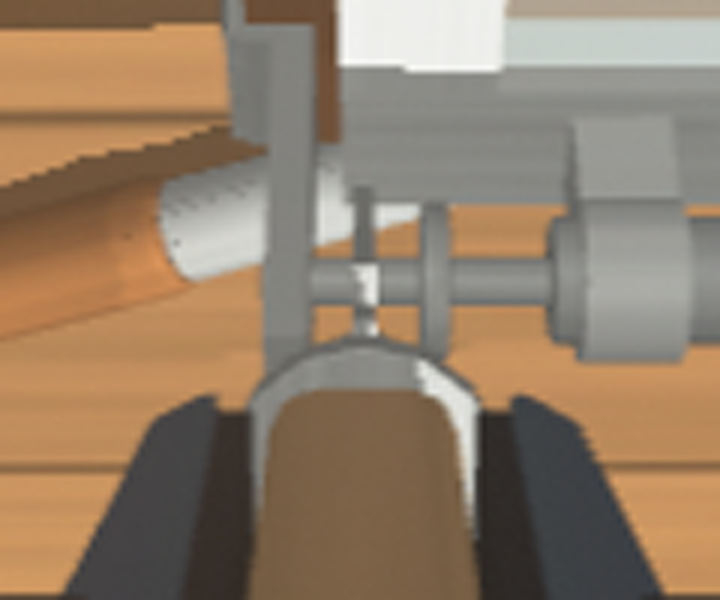

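View pics/s7.png

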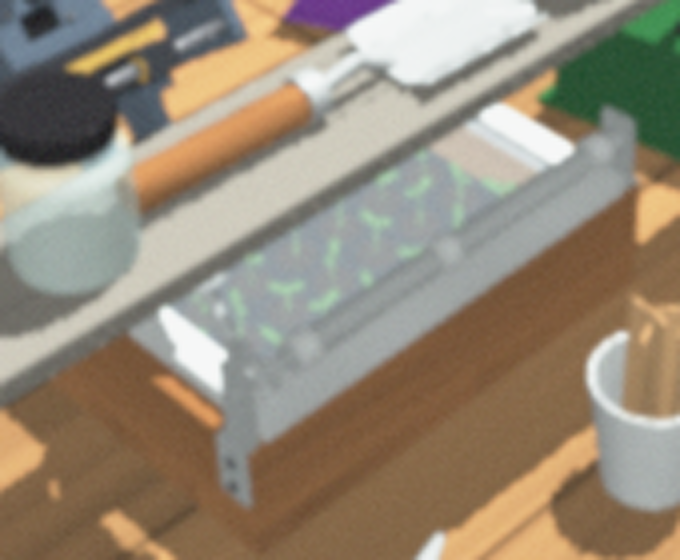

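The prongs straddle the pin: the blade is at column 366, with the pin passing behind it at row 281. There is no contact force. Now I'll press to the left with a firmer grip.

```bash
python3 -m handwheel '[[0,[0,0,0],[0,0,0]],[0,[0,0,0],[0,0,0]],[0,[0,0,3],[0,0,0]],[0,[0,0,3],[0,0,0]],[0,[0,0,3],[0,0,0]],[0,[0,0,3],[0,0,0]],[0,[0,0,3],[0,0,0]],[0,[0,0,2],[0,0,0]],[0,[0,0,0],[0,0,0]],[0,[0,0,0],[0,0,0]]]' 60
python3 - <<'E'
from h import *
s=env.state()
print(s['ee_pos'].round(1),s['ee_rot'].round(2),s['force'].round(1))
im=env.grab_frame("wrist")[:,:,::-1]
cv2.imwrite("pics/w8z.png",cv2.resize(im[200:300,260:380],None,fx=6,fy=6,interpolation=cv2.INTER_CUBIC))
E
```

```text
time_s: 11.12
ee_pos: [563.6, -100.8, 197.7]
ee_rot: [-90.0, -38.0, -0.3]
force: [0.3, -2.7, -1.9]
gripper_width: 19.9
[ 563.6 -100.8  197.7] [-90.03 -37.97  -0.34] [ 0.3 -2.7 -1.9]
```

View pics/w8z.png

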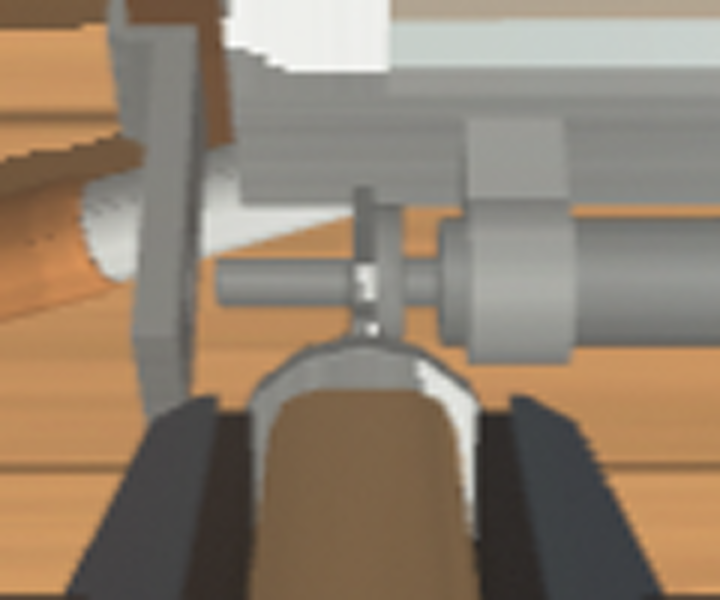

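The pin's end (column 215) is now visible inside the lug face (about 197), so it is out. The side force is 2.7 N. I'll keep it pressed and draw forward.

```bash
python3 -m handwheel '[[0,[-2.6,-2,0.1],[0,0,0]],[0,[-2.6,-2,0.1],[0,0,0]],[0,[-2.6,-2,0.1],[0,0,0]],[0,[-2.6,-2,0.1],[0,0,0]],[0,[-2.6,-2,0.1],[0,0,0]],[0,[-2.6,-2,0.1],[0,0,0]],[0,[-2.6,-2,0.1],[0,0,0]],[0,[-2.6,-2,0.1],[0,0,0]],[0,[-2.6,-2,0.1],[0,0,0]],[0,[-2.6,-2,0.1],[0,0,0]]]'
python3 - <<'E'
from h import *
s=env.state()
print(s['ee_pos'].round(1),s['ee_rot'].round(2),s['force'].round(1))
im=env.grab_frame("wrist")[:,:,::-1]
cv2.imwrite("pics/w9z.png",cv2.resize(im[160:300,240:400],None,fx=4.2,fy=4.2,interpolation=cv2.INTER_CUBIC))
cv2.imwrite("pics/t9.png",cv2.resize(env.grab_frame("top")[180:305,280:435,::-1],None,fx=4,fy=4,interpolation=cv2.INTER_CUBIC))
E
```

```text
time_s: 12.0
ee_pos: [530.9, -99.9, 198.0]
ee_rot: [-90.0, -38.0, -0.4]
force: [3.1, -3.4, 0.3]
gripper_width: 19.4
[530.9 -99.9 198. ] [-90.03 -38.04  -0.37] [ 3.1 -3.4  0.3]
```

View pics/w9z.png

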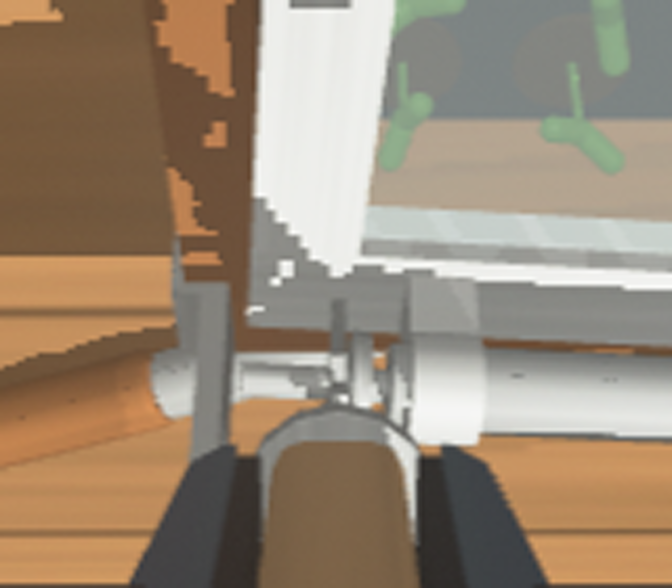

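View pics/t9.png

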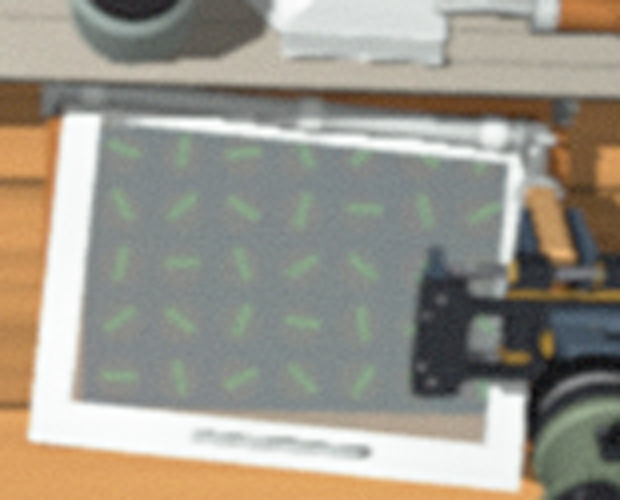

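The lid has turned about 5° about its left pin and lies flat; its right corner is roughly 28 mm forward. Next I'll ease the prong off the pin and let the pin spring out.

```bash
python3 -m handwheel '[[0,[1,0.8,0],[0,0,0]],[0,[1,0.8,0],[0,0,0]],[0,[0,0,0],[0,0,0]],[0,[0,0,-2.5],[0,0,0]],[0,[0,0,-2.5],[0,0,0]],[0,[0,0,-2.5],[0,0,0]],[0,[0,0,-2.5],[0,0,0]],[0,[0,0,-2.5],[0,0,0]],[0,[0,0,-2.5],[0,0,0]],[0,[0,0,0],[0,0,0]]]'
python3 - <<'E'
from h import *
s=env.state()
print(s['ee_pos'].round(1),s['ee_rot'].round(2),s['force'].round(1))
im=env.grab_frame("wrist")[:,:,::-1]
cv2.imwrite("pics/w10z.png",cv2.resize(im[160:300,240:400],None,fx=4.2,fy=4.2,interpolation=cv2.INTER_CUBIC))
E
```

```text
time_s: 12.93
ee_pos: [533.3, -114.8, 197.4]
ee_rot: [-89.9, -37.9, -0.4]
force: [0.0, -0.8, -0.6]
gripper_width: 19.9
[ 533.3 -114.8  197.4] [-89.95 -37.95  -0.41] [ 0.  -0.8 -0.6]
```

View pics/w10z.png

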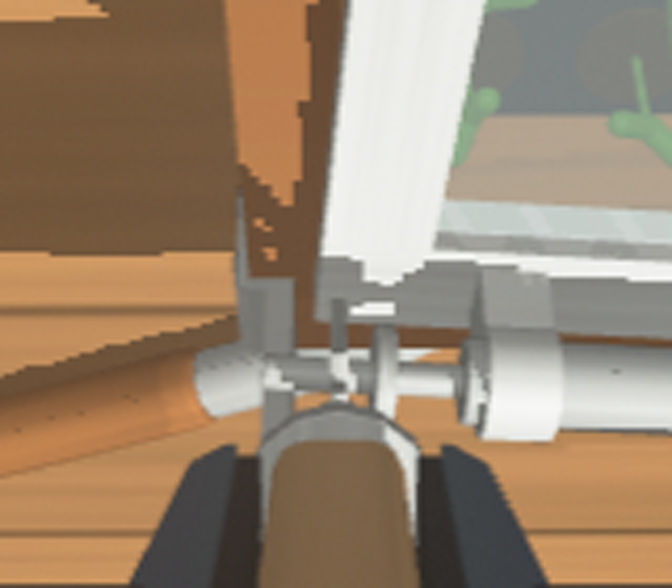

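The pin has sprung out: it spans columns 265–372, its tip in front of the lug, with the blade free at 340. Withdrawing along the tool axis.

```bash
python3 -m handwheel '[[0,[0,-3,0],[0,0,0]],[0,[0,-4,0],[0,0,0]],[0,[0,-5,0],[0,0,0]],[0,[0,-6,0],[0,0,0]],[0,[0,-8,0],[0,0,0]],[0,[0,-10,0],[0,0,0]],[0,[0,-12,0],[0,0,0]],[0,[0,-12,0],[0,0,0]],[0,[0,-12,0],[0,0,0]],[0,[0,0,0],[0,0,0]]]'
python3 - <<'E'
from h import *
s=env.state();KT=ci("wrist")
print(s['ee_pos'].round(1),s['ee_rot'].round(2),s['force'].round(1))
im=env.grab_frame("wrist")[:,:,::-1]
cv2.imwrite("pics/w11.png",im)
cv2.imwrite("pics/w11z.png",cv2.resize(im[160:300,240:400],None,fx=4.2,fy=4.2,interpolation=cv2.INTER_CUBIC))
for d in env.masks_of("wrist","pin_tip"): print(d['p'],d['location'])
E
```

```text
time_s: 13.82
ee_pos: [488.6, -114.8, 257.1]
ee_rot: [-90.1, -38.2, -0.3]
force: [0.5, -0.0, -1.1]
gripper_width: 20.0
[ 488.6 -114.8  257.1] [-90.15 -38.2   -0.31] [ 0.5 -0.  -1.1]
0.71 [328.9, 224.7]
```

View pics/w11z.png

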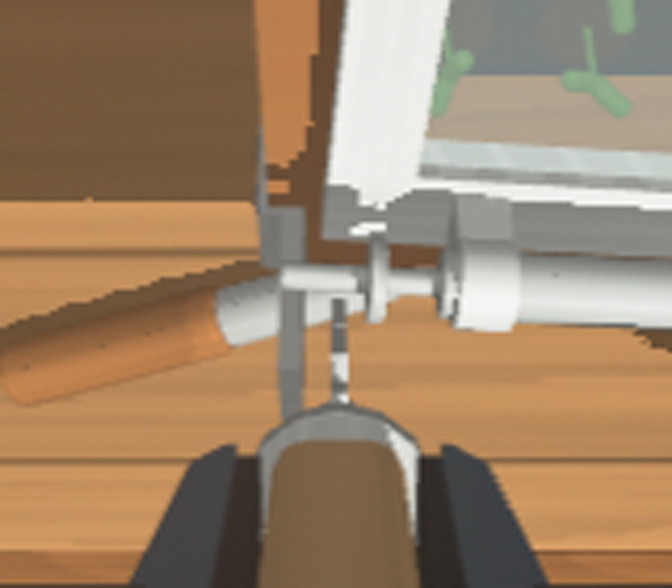

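View pics/w11.png

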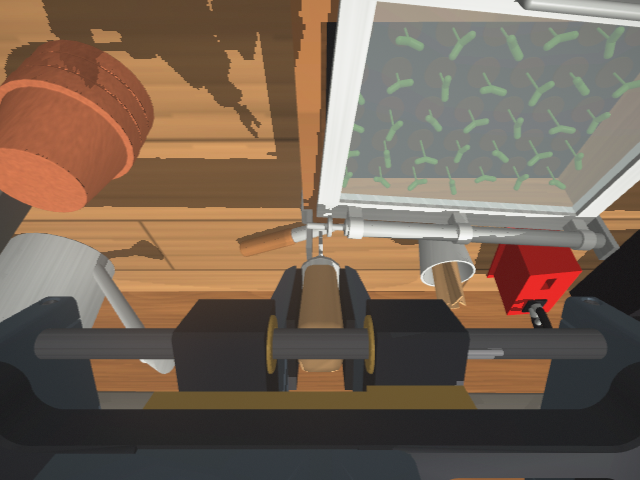

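```bash
python3 - <<'E'
from h import *
KT=ci("wrist")
for n,p in dict(tipend=(283,277),collar=(370,280),barrel=(440,285)).items(): print(n,ray("wrist",(240+p[0]/4.2-.4,160+p[1]/4.2-.4),122,KT).round(1))
for p in((592,240),(607,240)): print("left end",ray("wrist",p,122,KT).round(1))
E
```

```text
tipend [ 596.2 -129.8  122. ]
collar [ 597.5 -108.1  122. ]
barrel [599.6 -90.5 122. ]
left end [623. 185. 122.]
left end [623.1 201.6 122. ]
```

The pin's end now measures x ≈ 596 mm, against ≈ 628 mm before. That is about 32 mm in front of the hole. Tip to collar measures 22 mm, so the pin is fully out. The left end is still at its lug. I'll return the fork.

```bash
python3 -m handwheel '[[0,[0,0,24],[0,0,0]],[0,[0,0,32],[0,0,0]],[0,[0,0,32],[0,0,0]],[0,[0,0,32],[0,0,0]],[0,[0,0,32],[0,0,6.33]],[0,[0,0,32],[0,0,6.33]],[0,[0,0,32],[0,0,6.33]],[0,[0,0,32],[0,0,6.33]],[0,[0,0,32],[0,0,6.33]],[0,[0,0,32],[0,0,6.33]]]'
python3 -m handwheel '[[0,[0,0,30],[0,0,0]],[0,[0,0,30],[0,0,0]],[0,[0,0,30],[0,0,0]],[0,[0,0,30],[0,0,0]],[0,[0,0,20],[0,0,0]],[0,[0,0,0],[0,-4.65,0]],[0,[0,0,0],[0,-4.65,0]],[0,[0,0,0],[0,0,0]],[0,[0,0,0],[0,0,0]],[0,[0,0,0],[0,0,0]]]'
python3 - <<'E'
from h import *
s=env.state();T=R.from_euler('xyz',s['ee_rot'],degrees=True).as_matrix()
print((T.T@(np.array([488.4,358.1,245.7])-s['ee_pos'])).round(1),s['ee_rot'].round(2))
E
```

```text
time_s: 14.75
ee_pos: [490.8, 187.4, 253.9]
ee_rot: [-89.9, 0.1, -0.2]
force: [1.2, -0.7, -0.8]
gripper_width: 19.8
time_s: 15.58
ee_pos: [491.6, 324.8, 253.3]
ee_rot: [-90.0, -0.1, 8.9]
force: [0.5, 0.0, -1.8]
gripper_width: 19.8
[ 2.   7.6 33.4] [-89.98  -0.11   8.86]
```

```bash
python3 -m handwheel '[[0,[1,2,11],[0,0,0]],[0,[1,2,11],[0,0,0]],[0,[0,2,11.4],[0,0,0]],[0,[0,1.6,0],[0,0,0]],[0,[0,0,0],[0,0,0]],[0,[0,0,0],[0,0,0]],[0,[0,0,0],[0,0,0]],[0,[0,0,0],[0,0,0]],[0,[0,0,0],[0,0,0]],[0,[0,0,0],[0,0,0]]]'
python3 - <<'E'
from h import *
s=env.state();T=R.from_euler('xyz',s['ee_rot'],degrees=True).as_matrix()
print((T.T@(np.array([488.4,358.1,245.7])-s['ee_pos'])).round(1),s['ee_rot'].round(2))
im=env.grab_frame("wrist")[:,:,::-1]
o=cv2.imread("pics/w3.png")
cv2.imwrite("pics/w12.png",np.hstack([cv2.resize(a[180:320,250:390],None,fx=2.8,fy=2.8,interpolation=cv2.INTER_CUBIC) for a in(o,im)]))
E
```

```text
time_s: 16.42
ee_pos: [488.4, 357.9, 246.4]
ee_rot: [-90.0, -0.2, 8.9]
force: [-0.1, -0.6, -1.0]
gripper_width: 19.7
[0.  0.7 0.2] [-89.97  -0.16   8.94]
```

View pics/w12.png

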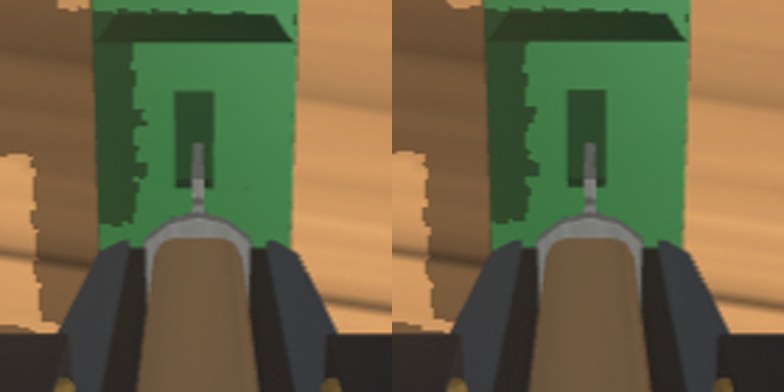

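The view matches the one from just after the lift (blade at the slot, same offsets), so the fork has not slipped in the grip. I'll lower it along the same line.

```bash
python3 -m handwheel '[[0,[0,14,0],[0,0,0]],[0,[0,14,0],[0,0,0]],[0,[0,14,0],[0,0,0]],[0,[0,14,0],[0,0,0]],[0,[0,14,0],[0,0,0]],[0,[0,14,0],[0,0,0]],[0,[0,14,0],[0,0,0]],[0,[0,14,0],[0,0,0]],[0,[0,5,0],[0,0,0]],[0,[0,2,0],[0,0,0]]]'
python3 -m handwheel '[[0,[0,0,0],[0,0,0]],[0,[0,0,0],[0,0,0]],[0.3,[0,0,0],[0,0,0]],[0.5,[0,0,0],[0,0,0]],[0.7,[0,0,0],[0,0,0]],[1,[0,0,0],[0,0,0]],[1,[0,0,0],[0,0,0]],[1,[0,0,0],[0,0,0]],[1,[0,0,0],[0,0,0]],[1,[0,0,0],[0,0,0]]]'
python3 - <<'E'
from h import *
im=env.grab_frame("wrist")[:,:,::-1];cv2.imwrite("pics/w13.png",im);print(env.state()['gripper_width'])
E
```

```text
time_s: 17.3
ee_pos: [488.1, 357.9, 126.2]
ee_rot: [-90.0, -0.0, 9.0]
force: [0.2, 0.5, -1.1]
gripper_width: 19.8
time_s: 18.13
ee_pos: [488.6, 358.3, 127.2]
ee_rot: [-90.0, -0.1, 9.0]
force: [-0.5, 0.4, -0.8]
gripper_width: 70.4
74.29242961113054
```

View pics/w13.png

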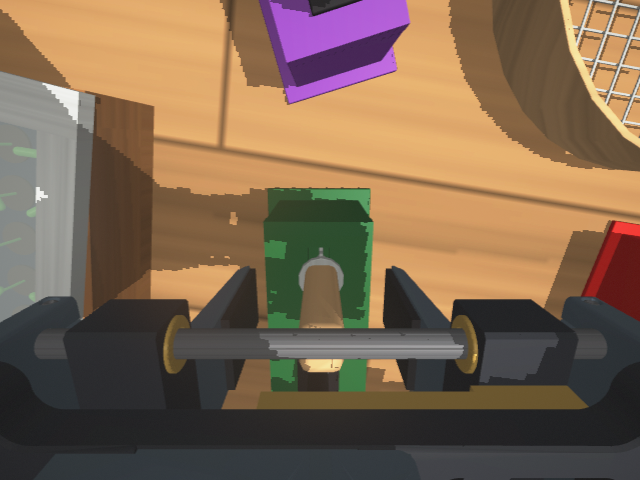

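The jaws are open and the fork stands upright in the slot. I'll retreat upward, then swing back out of the top camera's view.

```bash
python3 -m handwheel '[[1,[0,0,0],[0,0,0]],[1,[0,0,0],[0,0,0]],[1,[0,0,0],[0,0,0]],[1,[0,-10,0],[0,0,0]],[1,[0,-15,0],[0,0,0]],[1,[0,-20,0],[0,0,0]],[1,[0,-20,0],[0,0,0]],[1,[0,-20,0],[0,0,0]],[1,[0,-20,0],[0,0,0]],[1,[0,0,0],[0,0,0]]]'
python3 -m handwheel '[[1,[-20,-2,8],[0,0,0]],[1,[-30,-2,10],[0,0,0]],[1,[-30,-2,10],[0,0,0]],[1,[-30,-2,10],[0,0,0]],[1,[-30,0,10],[0,0,0]],[1,[-20,0,8],[0,0,0]],[1,[0,0,0],[0,0,0]],[1,[0,0,0],[0,0,0]],[1,[0,0,0],[0,0,0]],[1,[0,0,0],[0,0,0]]]'
python3 - <<'E'
from h import *
im=env.grab_frame("top")[:,:,::-1];im2=env.grab_frame("scene")[:,:,::-1];cv2.imwrite("pics/s14.png",im2)
cv2.imwrite("pics/t14.png",cv2.resize(im[150:310,200:440],None,fx=3.3,fy=3.3,interpolation=cv2.INTER_CUBIC))
cv2.imwrite("pics/w14.png",env.grab_frame("wrist")[:,:,::-1])
E
```

```text
time_s: 19.02
ee_pos: [490.2, 359.5, 237.6]
ee_rot: [-89.7, -0.6, 9.0]
force: [-0.9, -0.3, 0.5]
gripper_width: 91.4
time_s: 19.85
ee_pos: [322.5, 388.5, 239.6]
ee_rot: [-90.0, -0.2, 8.9]
force: [-0.9, 0.8, -0.0]
gripper_width: 91.5
```

View pics/t14.png

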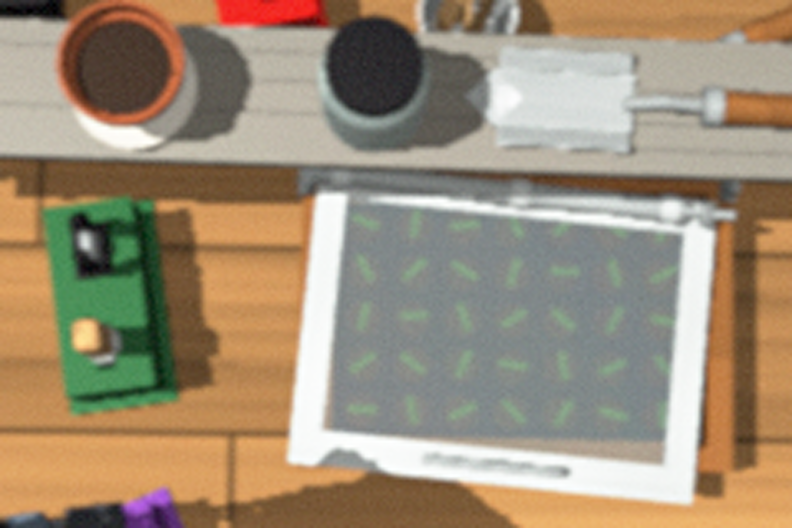

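View pics/s14.png

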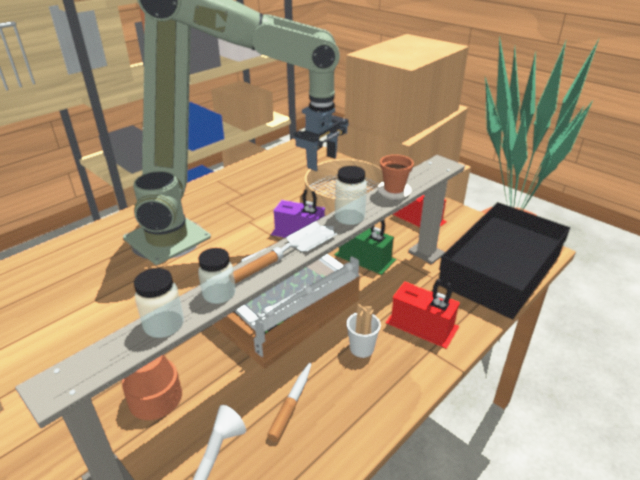

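View pics/w14.png

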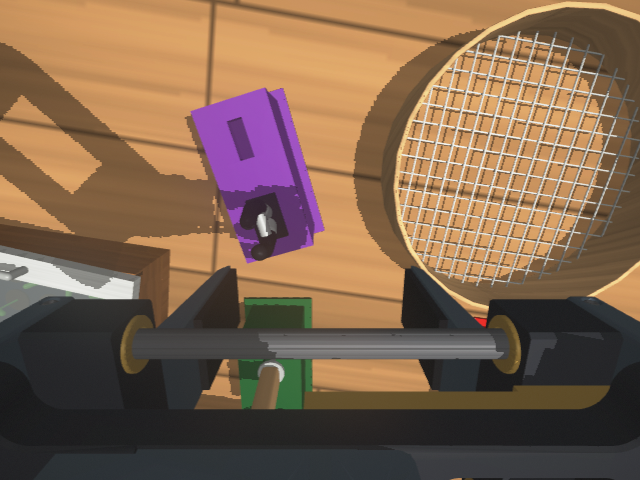

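```bash
python3 - <<'E'
from h import *
im=cv2.imread("pics/s14.png")
a=cv2.resize(im[240:350,230:370],None,fx=5.5,fy=5.4,interpolation=cv2.INTER_CUBIC);cv2.imwrite("pics/s15.png",a)
t=env.grab_frame("top")[:,:,::-1]
cv2.imwrite("pics/t15.png",np.hstack([cv2.resize(x[190:225,282:322],None,fx=9,fy=9,interpolation=cv2.INTER_CUBIC) for x in (cv2.imread("pics/top0.png"),t)]))
KT=ci("top")
for p in((287.3,290),(409.3,302)): print(ray("top",p,99,KT).round(1))
print(env.state()['time_s'])
E
```

```text
[401.4 212.3  99. ]
[375.1 -98.1  99. ]
20.05
```

View pics/s15.png

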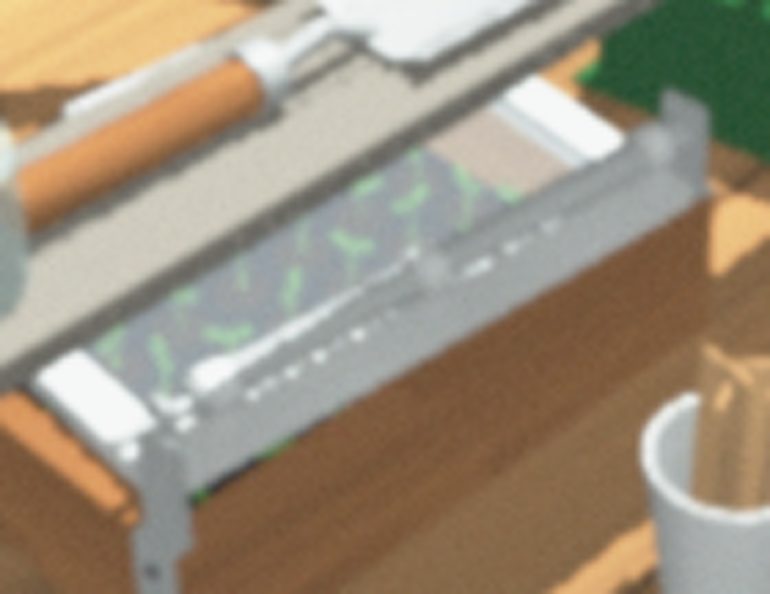

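View pics/t15.png

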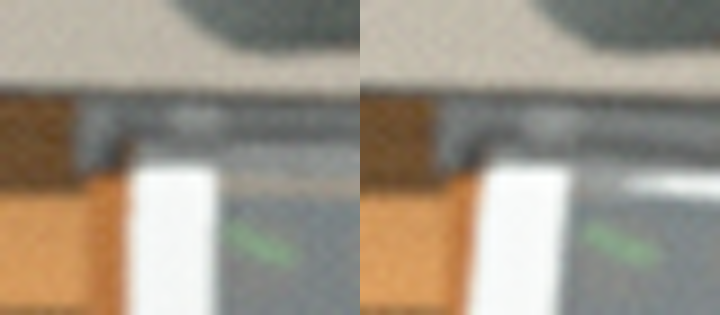

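Both pictures show the barrel's left end still at its lug (shift ≤ 2 mm). The lid is flat, the fork is back where it was, the bystanders haven't moved, and the arm is clear. Handing in.

```bash
python3 -c "
from workcell import env
print(env.job_done(), env.state()['time_s'])"
```

```text
the job is handed in; nothing more can be done
the job is handed in; nothing more can be done
```

The right-hand hinge pin is out of its lug and the lid lies flat on the box. The forked tool is back in the green holder's slot. I handed the job in at about 20 s of the 66 s allowed; no verdict was reported.

**What I did:** I gripped the fork, leaned it 38° and put the prongs over the bare pin between lug and collar. I pressed the pin about 10 mm to the left (side force about 2.7 N, pin end seen clear of the lug). I then drew the corner forward, eased off so the pin sprang out, withdrew the fork and put it back.

**Last checks:**
- **Sprung pin:** its axis measures about 32 mm in front of its old place, and 22 mm from tip to collar, so it is fully out.
- **Lid:** it is turned about 5° and looks flat in the pictures. I did not measure its tilt as a number.
- **Left pin:** the barrel's left end still sits at its lug, shifted no more than about 2 mm. The pin itself is hidden in the lug, so I judged this from the barrel.
- **Fork:** it stands upright, with its handle within about 1 pixel of where it started.
- **Other things:** no bystander appears to have moved, and the arm was clear of everything at hand-in.

**Where checks disagreed:** the top and wrist cameras differed by about 4–5 mm on the hinge's absolute position. I positioned the fork relative to the pin in the wrist image instead.

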